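Roll a spent cell through the diverter chute into the recycling tub

ROBOT

A 6-joint arm with a two-finger parallel gripper is mounted at the origin on the work surface. World frame = base frame: x ahead of the robot, y to its left, z up, the work surface at z = 0. Lengths are in m, angles in rad, forces in N, time in s.
With the tool pointing down it reaches from about 0.325 to 0.9 m from the base axis. Payload 3.5 kg.
Tool frame: the origin (TCP) lies at the very end of the fingers, on their centre line; the grasp point (between the pads) lies 19 mm behind it; z points along the fingers, y is the line along which they close (so a half turn about z gives the same grasp; the last joint's range is limited). The gripper opens to 85 mm and grips with 20 to 120 N. Pads are 22 mm wide; open, the fingers measure 114 mm over their backs; the gripper's body (76 mm by 85 mm) begins 54 mm behind the grasp point. The pads swing forward as they close: fully open they stand 13 mm farther back than shut.
Start: joints at [-1.425, 0.276, -0.026, 1.268, 0, 1.467], TCP at [0.154, -0.606, 0.231] pointing down, gripper open.
Joint ranges: [-3.12, 3.12], [-0.85, 1.88], [-1.08, 1.24], [-1.95, 2.15], [-1.57, 1.53], [-3.14, 3.14]. Speed limits (rad/s): [2.57, 2.57, 3.14, 3.14, 3.14, 3.14].

INTERFACE

Orientations are given as a unit quaternion [w, x, y, z].
In Python, from rig import move_to, move_straight, move_joints, command_gripper, dwell, inverse_kinematics, read_state, snapshot, PlanningError, finish_job, trace gives the robot as it stands. Calls block until the motion is done:
- move_to(position, orientation): joint-space move of the TCP to a pose.
- move_straight(position, feed=0.15, ori=None, max_force=None): straight line of the TCP; ori=None keeps the orientation; feed is the mean speed in m/s. With max_force (N) it stops when the force on the tool has changed by that much, and returns True; else False.
- move_joints(angles): joint-space move.
- command_gripper(opening): finger opening in m; the grip force is fixed at half the most; returns when the fingers have stopped.
- dwell(seconds).
- inverse_kinematics(position, orientation): joint angles nearest the present ones, or None.
- read_state(): the state.
- snapshot(name): name is "side" or "top"; returns a dict with "img" (400x640x3 uint8, red, green, blue), "fx", "fy", "cx", "cy" (pixels), "R" (3x3) and "t" (3): a world point X has camera coordinates R X + t. Camera axes: x right, y down, z forward; pixel columns grow to the right and rows downward; lengths in m; the calibration is good to about 2 mm. A picture is of the moment at which its call begins. There is no depth.
A pose or a line that the arm cannot do raises PlanningError and nothing moves.
- finish_job(): hands the job in; it is judged then, once.
Trained networks look in a picture, given as the dict that the camera call returned (one of the last four; its "shot" number tells which), for a name from the list of things; names that differ only in an ending like _2 or _b are one class to them, and where a whole thing is asked for, a point or a joint stands for the part that bears it (a point fixed in the world has none). Each returns a list of dicts, best first, with "score" (0 to 1); they miss things now and then, are a little off and sometimes report something else, mostly with a low value. They report only what shows in the picture. A call takes as long as a camera call. They do not tell look-alikes from the thing itself.
- trace(query, picture): "mask" (400x640 bool, what is visible of it) and "at" ([column, row] in pixels, amid what is visible of it).
The state is a dict: "time": time; "joints": joint angles; "joint_velocities": joint speeds; "joint_torque": joint torques, N m; "eef_pos": TCP position; "tcp_rot": TCP orientation; "wrist_force": force on the tool from outside, world axes, zero at the start; "torque": the same for the moment, N m; "finger_gap": finger opening in m; "gripper_force": force on a finger pad.
Only numpy, scipy, OpenCV 4.12 (cv2) and the standard library are available. Lean on these libraries where they do the work, as an engineer would, in place of code of your own. Each camera call takes 0.05 s, during which the arm holds its last target. There are 200 camera calls.

TASK

Swing the chute's hinged flap fully to the side that leads to the tub with the loop handles, then roll the spent battery cell off the feed deck so that it ends up in that tub, with the flap still on that side. The cell lies hard against the end wall: never pick it up, keep it down on the chute, and hold it back all the way down the ramp so that it never runs away freely. Leave the other things on the bench alone.

Things in the scene. Friction and masses are not known exactly. Their poses are not given: they have to be found in the camera images.
- sorter: Sorting chute: fixed sheet-metal channel, open above, 400 mm long (y), 150 mm wide inside (x), side panels 4 mm thick up to z 102 mm. Origin on the table under its centre, z up; the cell travels along its +y. In order of y: end wall, feed deck, crest, ramp, lip, near opening, hinge, far opening (116 to 200 mm), far wall (y 200, top z 110 mm). One tub stands under each opening.
- deck_start (a point): Foot of the end wall's inner face, mid-width (chute y -184 mm, z 80 mm; axes as the chute's). The wall is 4 mm thick and stands 28 mm above the deck. The feed deck is level from here for 134 mm along +y, then rises 3.5 mm over 25 mm to the crest.
- crest (a point): Crest between feed deck and ramp, mid-width (chute y -25 mm, z 83.5 mm). The straight ramp falls 16 degrees from here to the lip, 54 mm farther along +y.
- lip (a point): Lip at the foot of the ramp, mid-width (chute y 29 mm, z 68 mm). Beyond it is the near opening, 79 mm long, up to the flap's hinge.
- cell_center (a point): Centre of the spent cell: plain grey cylinder, diameter 32, length 140 mm, 0.2 to 0.4 kg, rolls very easily. Starts across the deck (axis along chute x) within 1.5 mm of the end wall, so no finger fits behind it. Fingertips pressed on its top (2 to 15 N) and drawn along +y roll it by half their travel; on the level deck it stays put if stopped before the fingers lift.
- flap_hinge (a point): Middle of the flap's hinge axis, along chute x (chute y 112 mm, z 57 mm; axes as the chute's). The flap is a steel plate 140 mm wide (x), 78 mm from hinge to free edge, 4 mm thick, with a stiff hinge (under 0.15 N m) that stays where it is left.
- flap (a joint): Flap angle, rad; firm stops at both ends. 0: folded towards the deck, free edge just under the lip, bridging the near opening (falling 6 degrees to the hinge), so the cell rolls over it to the far tub. 1.95: up and leaning 28 degrees past vertical to the far wall, so the cell is stopped and drops into the near tub. Starts at 0.75 to 1.25 (plate 49 to 77 degrees above level, leaning to the deck).
- tub_handles: The recycling tub: grey open box 164 x 80 x 48 mm (x, y, z), 4 mm walls, told by a loop handle standing out 30 mm at each x end. Fixed under one opening: its y in the chute's frame is 68 mm (near) or 158 mm (far). Origin: centre of its underside, axes as the chute's.
- tub_plain: The other tub: the same box without handles, fixed under the other opening. Origin: centre of its underside.
- phone: Bystander: opened phone, 72 x 150 x 9 mm, lying beyond the chute. Origin: centre of underside.
- driver: Bystander: screwdriver lying beyond the chute. Origin: centre of underside.
- brush: Bystander: brush lying on the robot's side of the chute. Origin: centre of underside.
- cleaner: Bystander: bottle 140 mm tall, to the left. Origin: centre of underside.
- screwtray: Bystander: white divided tray 100 x 140 x 25 mm, to the right. Origin: centre of underside.
- flux: Bystander: jar 60 mm tall, to the right. Origin: centre of underside.
- meter: Bystander: orange multimeter 85 x 180 x 43 mm, to the left. Origin: centre of underside.
There are look-alikes about, which are no part of the job. What is meant by the part that bears cell_center is not turquoise, and is the smaller of those in its own colour.

How it is judged:
By the outcome, as a careful person would: the job done as asked, in the order asked, and still so for the second after the job is handed in, with the robot touching nothing.
It also fails if it takes over 69 s, if anything falls off the work surface, if the arm or the gripper's body presses on something with over 40 N, if the wrist force passes 120 N, or if a joint passes its speed limit or range.

## Working session

There is one attempt and no reset: what is moved stays moved. The work goes in short steps, each a Python script; the robot and the scene stay as the last script left them, time stands still between calls to the robot, and variables do not carry over. Pictures are saved under pics/ and viewed, at most 10 in all, crops included, and the job is handed in when it is done.

```bash
mkdir -p pics; ls
python3 - <<'E'
from rig import *
import cv2,numpy as np,pickle
S={}
for n in("side","top"):
    p=snapshot(n); S[n]=p; cv2.imwrite(f"pics/{n}0.png",p["img"][:,:,::-1])
    print(n,p["fx"],p["cx"],p["cy"],(-p["R"].T@p["t"]).round(3),p["R"].round(3).tolist())
    for q in("sorter","cell_center","flap","tub_handles","tub_plain"):
        print(q,[(round(d["score"],2),np.round(d["at"]),int(d["mask"].sum())) for d in trace(q,p)])
pickle.dump(S,open("s0.pkl","wb"))
print(read_state()["time"])
E
```

```text
pics
side 365.4868127414803 324.3259076190248 197.9212775970434 [0.07  0.894 0.76 ] [[-0.879, -0.476, 0.025], [-0.283, 0.479, -0.831], [0.384, -0.738, -0.555]]
sorter [(0.58, array([344., 166.]), 301), (0.56, array([321., 206.]), 4445)]
cell_center [(0.97, array([415., 189.]), 381), (0.74, array([346., 168.]), 277), (0.74, array([370., 264.]), 447)]
flap [(0.8, array([317., 201.]), 1025), (0.61, array([316., 207.]), 4739)]
tub_handles [(0.54, array([332., 237.]), 273), (0.43, array([317., 205.]), 971), (0.28, array([317., 204.]), 4724)]
tub_plain [(0.53, array([341., 155.]), 119)]
top 388.95122391894205 316.2594843288274 196.9914011808551 [0.488 0.039 1.317] [[-0.03, -0.999, 0.015], [-0.998, 0.029, -0.054], [0.054, -0.017, -0.998]]
sorter [(0.95, array([344., 197.]), 4252)]
cell_center [(0.72, array([187., 188.]), 375), (0.68, array([389., 192.]), 460), (0.66, array([423., 280.]), 805), (0.56, array([286., 272.]), 435), (0.51, array([324., 155.]), 194), (0.22, array([346., 200.]), 4087)]
flap [(0.73, array([306., 202.]), 656)]
tub_handles [(0.62, array([288., 203.]), 1392), (0.31, array([346., 198.]), 3705)]
tub_plain [(0.58, array([319., 201.]), 538)]
0.6
```

Run:
```python
import cv2
a=cv2.imread("pics/top0.png")[110:310,160:480]; cv2.imwrite("pics/topc.png",cv2.resize(a,(800,500),interpolation=cv2.INTER_CUBIC))
a=cv2.imread("pics/side0.png")[120:295,220:500]; cv2.imwrite("pics/sidec.png",cv2.resize(a,(800,500),interpolation=cv2.INTER_CUBIC))
```

```text
(no output)
```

View pics/topc.png

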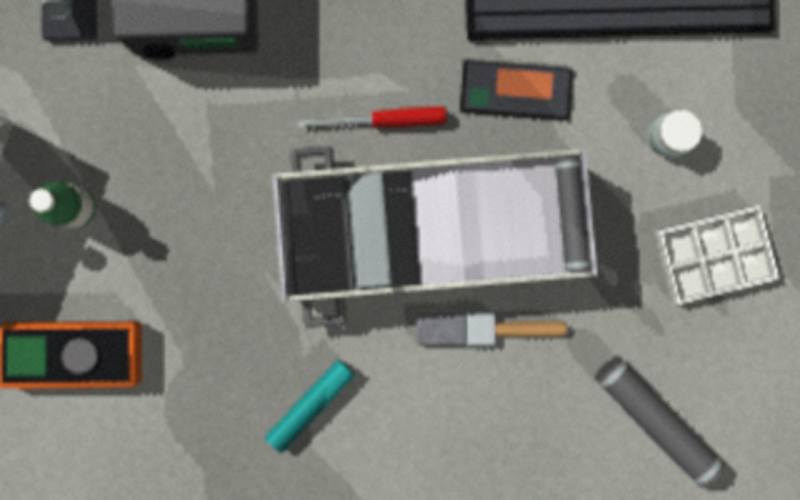

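View pics/sidec.png

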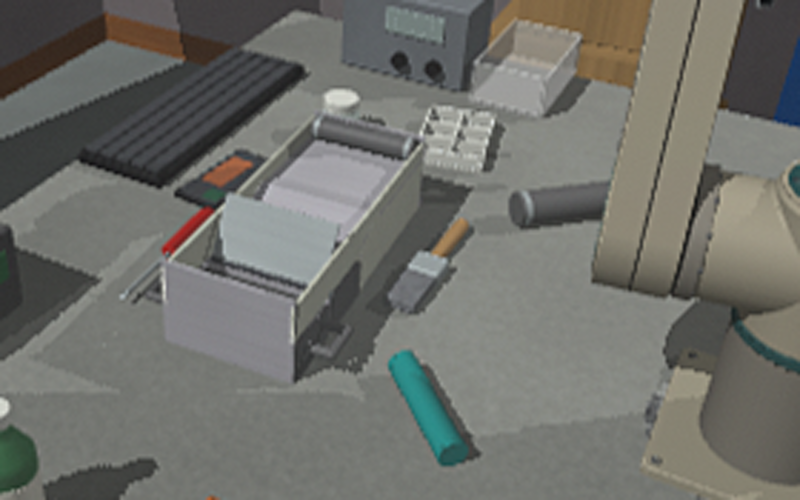

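Three cell look-alikes, in full top-image pixels: turquoise at (284,272), long grey at (424,278), and grey in the chute against the end wall at (389,196). The one meant is the chute cell: it isn't turquoise and it's the smaller of the two grey ones. The enlarged crop shows this clearly.

The handles stand at crop (315,158) and (322,312). That is the far-wall end, so the recycling tub is **far** and the flap must go to 0.

Next I fit the chute pose from the corners in both views and check it with an overlay.

```bash
cat > geo.py <<'E'
import numpy as np,pickle,cv2
from scipy.optimize import least_squares
CR={"top":(160,110,2.5),"side":(220,120,800/280)}
def w(p,c):  # chute mm -> world m
    x,y,a=p; c=np.asarray(c,float)/1000
    return np.array([x+np.cos(a)*c[0]-np.sin(a)*c[1], y+np.sin(a)*c[0]+np.cos(a)*c[1], c[2]])
def px(s,X):
    c=s["R"]@X+s["t"]; return np.array([s["fx"]*c[0]/c[2]+s["cx"],s["fy"]*c[1]/c[2]+s["cy"]])
def crop(n,u): x0,y0,k=CR[n]; return (u-[x0,y0]+.5)*k-.5
E
python3 - <<'E'
from geo import *
S=pickle.load(open("s0.pkl","rb"))
obs=[("top",(79,200,110),(277,176)),("top",(79,-188,108),(583,153)),("top",(-79,-188,108),(596,274)),("top",(-79,200,110),(288,298)),
("side",(79,200,110),(168,263)),("side",(-79,200,110),(297,300)),("side",(-79,-188,105),(424,145)),("side",(79,-188,105),(322,117))]
f=lambda p:np.concatenate([crop(n,px(S[n],w(p,c)))-o for n,c,o in obs])
r=least_squares(f,[.48,0,0],loss="soft_l1",f_scale=3); p=r.x
print(p,f(p).reshape(-1,2).round(1).tolist()); np.save("pose.npy",p)
im=[]
for n in CR:
    a=cv2.resize(cv2.imread(f"pics/{n}0.png")[CR[n][1]:,CR[n][0]:][:200 if n=="top" else 175,:320 if n=="top" else 280],(800,500),interpolation=cv2.INTER_CUBIC)
    def L(A,B,col): 
        q=[tuple(int(v) for v in crop(n,px(S[n],w(p,c)))) for c in(A,B)]; cv2.line(a,*q,col,1)
    for s in(-1,1): L((79*s,200,102),(79*s,-188,102),(0,255,0))
    L((-79,200,110),(79,200,110),(0,255,0));L((-79,-188,108),(79,-188,108),(0,255,0))
    L((-75,-25,83.5),(75,-25,83.5),(0,0,255));L((-75,29,68),(75,29,68),(255,0,0))
    L((-70,-167,112),(70,-167,112),(0,255,255))
    for th in(.75,1,1.25):
        e=th+.105; L((-70,112-78*np.cos(e),57+78*np.sin(e)),(70,112-78*np.cos(e),57+78*np.sin(e)),(255,0,255))
    L((-82,158,48),(82,158,48),(255,255,0)); im.append(a)
b=np.vstack([im[0][100:320,240:640],im[1][90:390,120:520]])
cv2.imwrite("pics/ov.png",b)
E
```

```text
[ 0.54185014 -0.04183195  0.04996026] [[-1.5, -0.5], [1.7, -1.5], [0.1, 3.3], [-3.1, 4.4], [-3.7, -4.7], [1.4, 0.5], [3.9, -5.7], [-5.0, -4.8]]
```

View pics/ov.png

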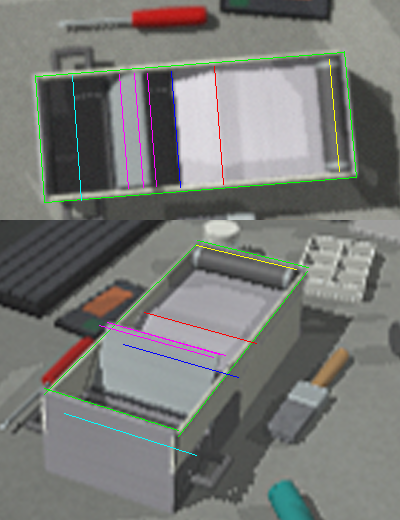

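```bash
cat > arm.py <<'E'
from rig import *
from geo import *
from scipy.spatial.transform import Rotation as Ro
P=np.load("pose.npy")
def ori(tilt=0,sgn=1):
    a=P[2]; X=np.array([np.cos(a),np.sin(a),0]); Y=np.array([-np.sin(a),np.cos(a),0])
    t=np.radians(tilt); n=np.array([0,0,np.cos(t)])+np.sin(t)*Y; y=(Y*np.cos(t)-np.array([0,0,np.sin(t)]))*sgn
    q=Ro.from_matrix(np.c_[np.cross(y,-n),y,-n]).as_quat(); return np.r_[q[3],q[:3]]
def tcp(y,z,x=0): return w(P,(x,y,z))
def cy():  # TCP in chute mm, force
    s=read_state(); d=np.array(s["eef_pos"])-[P[0],P[1],0]; c,n=np.cos(P[2]),np.sin(P[2])
    return np.round([1e3*(c*d[0]+n*d[1]),1e3*(c*d[1]-n*d[0]),1e3*d[2],*s["wrist_force"],s["finger_gap"]*1e3,s["time"]],1)
E
python3 - <<'E'
from arm import *
for s in(1,-1):
    for y,z,t in((145,230,0),(66,65,0),(-176,112,0),(0,90,16),(150,65,0)):
        j=inverse_kinematics(tcp(y,z),ori(t,s)); print(s,y,None if j is None else np.round(j,2))
E
```

```text
1 145 [ 0.07  0.13 -0.2   1.23  0.    0.02]
1 66 [-0.08  0.27 -0.42  0.88  0.   -0.13]
1 -176 [-0.49  0.31 -0.25  1.01  0.   -0.54]
1 0 [-0.05  0.25 -0.41  0.88 -0.28 -0.1 ]
1 150 [ 0.08  0.28 -0.4   0.89  0.    0.03]
-1 145 [ 0.07  0.13 -0.2   1.23  0.   -3.12]
-1 66 [-0.08  0.27 -0.42  0.88  0.    3.02]
-1 -176 [-0.49  0.31 -0.25  1.01  0.    2.61]
-1 0 [-0.05  0.25 -0.41  0.88 -0.28  3.04]
-1 150 [ 0.08  0.28 -0.4   0.89  0.   -3.11]
```

Run:
```python
from arm import *
move_to(tcp(148,230),ori()); command_gripper(0.0); print(cy())
move_straight(tcp(148,113),.2); print(cy())
def pt(phi,r=60):
    f=np.radians(phi); return tcp(112-r*np.cos(f)+2*np.sin(f)+14.5,57+r*np.sin(f)+2*np.cos(f))
for ph in(80,62,45,30,17,8,2):
    h=move_straight(pt(ph),.1,max_force=14); print(ph,h,cy())
    if h: break
y,z=cy()[1:3]
move_straight(tcp(y+5,z+10),.1); move_straight(tcp(y+5,150),.25); print(cy())
move_to(tcp(-175,150),ori()); print(cy())
s=snapshot("side");t=snapshot("top")
a=[cv2.resize(p["img"][CR[n][1]:,CR[n][0]:][:200 if n=="top" else 175,:320 if n=="top" else 280],(640,300),interpolation=cv2.INTER_CUBIC) for n,p in(("side",s),("top",t))]
cv2.imwrite("pics/flap.png",np.vstack(a)[:,:,::-1])
```

```text
[-0.00e+00  1.48e+02  2.30e+02  1.00e-01  0.00e+00 -1.00e-01  1.00e-01
  4.20e+00]
[ 7.000e-01  1.480e+02  1.137e+02 -3.000e-01  9.000e-01 -6.000e-01
  1.000e-01  4.900e+00]
80 False [  0.7 117.7 117.4  -0.4   1.2   0.4   0.2   5.4]
62 False [ -0.4 100.  110.6  -0.3   0.4   0.2  -0.2   5.7]
45 False [-6.000e-01  8.510e+01  1.001e+02 -3.000e-01 -1.000e-01 -6.000e-01
  4.000e-01  6.100e+00]
30 False [-0.8 75.3 87.9 -0.   0.4 -1.1 -0.2  6.4]
17 False [-0.7 69.7 75.8 -0.3  0.7 -0.5 -0.4  6.6]
8 False [-0.5 67.5 67.  -0.7 -0.2 -0.4 -0.1  6.9]
2 False [ 1.2 66.8 63.9 -4.3  1.7 15.3 -0.   7.2]
[  0.5  71.6 150.4  -0.7   0.2   0.2   0.    7.9]
[-7.000e-01 -1.737e+02  1.490e+02  6.000e-01 -4.000e-01  6.000e-01
  1.000e-01  8.900e+00]
```

View pics/flap.png

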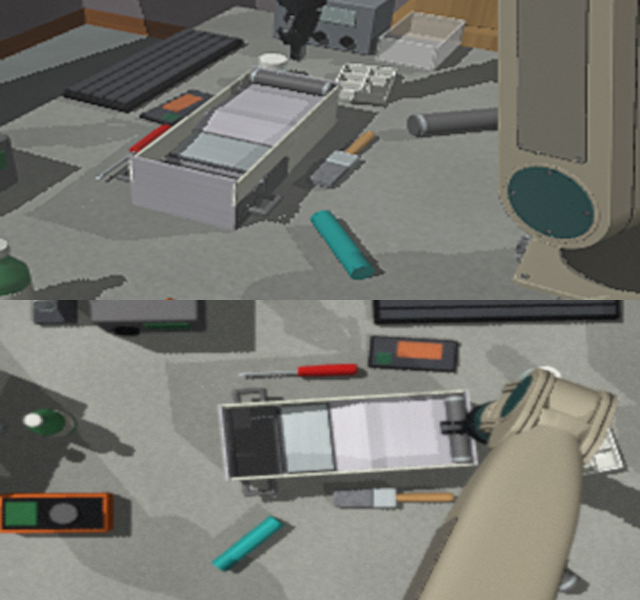

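The pictures show the flap plate lying flat, bridging from the ramp's lip to the hinge (top half, x 282–333). It pushed back with 15 N at the stop. Next come the rolling strokes.

Run:
```python
from arm import *
c=-167
for k in range(2):
    move_straight(tcp(c-10,122 if k==0 else 125),.2)
    h=move_straight(tcp(c-10,106),.025,max_force=5); a=cy(); print(h,a)
    z=a[2]-.3
    for d in(10,20,30,38):
        move_straight(tcp(c-10+d,z),.06); b=cy(); print(b)
        f=b[5]; z+= -.5 if f<3.5 else (.5 if f>10 else 0)
    dwell(.2); c+=19
    y,zz=cy()[1:3]; move_straight(tcp(y,zz+12),.04); 
move_straight(tcp(60,190),.3)
s=snapshot("side");t=snapshot("top")
a=[]
for n,p in(("side",s),("top",t)):
    r=trace("cell_center",p)
    for d in r[:4]:
        ys,xs=np.nonzero(d["mask"]); print(n,round(d["score"],2),d["at"],xs.min(),xs.max(),ys.min(),ys.max())
    a.append(cv2.resize(p["img"][140:260,280:440],(400,300),interpolation=cv2.INTER_CUBIC))
    print([(c,px(p,w(P,(0,c,112))).round(1).tolist()) for c in(-150,-139,-129,-119)])
cv2.imwrite("pics/roll.png",np.hstack(a)[:,:,::-1]); print(cy())
```

```text
True [   0.5 -177.9  110.8   -0.6   -1.     3.5    0.4    9.8]
[   0.5 -167.1  111.8   -1.3   -0.7    7.1    0.4   10.1]
[ 4.000e-01 -1.570e+02  1.119e+02 -1.600e+00 -2.000e-01  8.500e+00
  1.000e-01  1.040e+01]
[ 4.000e-01 -1.470e+02  1.119e+02 -2.100e+00 -1.000e-01  6.900e+00
 -1.000e-01  1.070e+01]
[ 4.000e-01 -1.388e+02  1.117e+02 -9.000e-01  3.000e-01  7.900e+00
  1.000e-01  1.100e+01]
True [-1.000e-01 -1.585e+02  1.108e+02 -1.200e+00 -4.000e-01  4.700e+00
  1.000e-01  1.250e+01]
[-0.000e+00 -1.481e+02  1.118e+02 -3.300e+00  3.000e-01  9.500e+00
 -1.000e-01  1.280e+01]
[-1.000e-01 -1.379e+02  1.119e+02 -3.500e+00  1.000e-01  9.400e+00
  4.000e-01  1.320e+01]
[-1.000e-01 -1.280e+02  1.119e+02 -2.500e+00 -4.000e-01  9.600e+00
 -2.000e-01  1.350e+01]
[-1.000e-01 -1.197e+02  1.117e+02 -3.000e+00  1.000e+00  8.100e+00
 -4.000e-01  1.380e+01]
side 0.89 [342.7, 174.1] 326 362 164 179
side 0.81 [369.8, 265.0] 356 383 242 281
side 0.64 [424.8, 187.9] 398 451 181 198
[(-150, [345.9, 166.3]), (-139, [344.7, 167.5]), (-129, [343.6, 168.7]), (-119, [342.5, 169.9])]
top 0.7 [278.6, 272.4] 266 291 259 290
top 0.67 [422.4, 279.5] 398 449 252 303
top 0.64 [376.5, 193.1] 370 383 174 217
[(-150, [384.0, 196.2]), (-139, [380.5, 196.5]), (-129, [377.3, 196.8]), (-119, [374.1, 197.0])]
[ -0.5  58.7 189.   -0.6  -0.7  -0.4  -0.3  15.4]
```

View pics/roll.png

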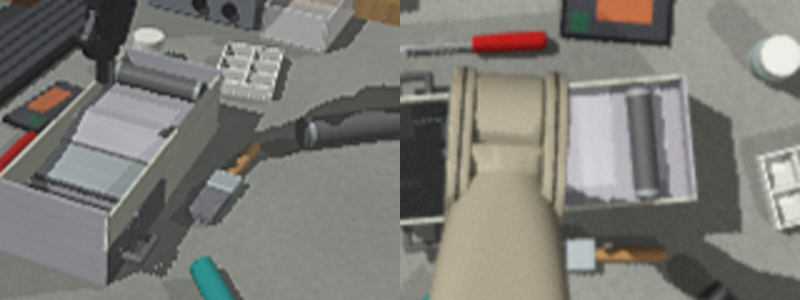

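The cell now lies across the deck at chute y ≈ -128, clear of the wall (top picture, right half at (645,143) in the crop). Next I lower the open fingers around it, one behind and one in front, without gripping.

Run:
```python
from arm import *
c=-128
move_to(tcp(c,165),ori()); command_gripper(.052); print(cy())
move_straight(tcp(c,120),.2)
h=move_straight(tcp(c,85),.06,max_force=8); print(h,cy())
if not h:
    command_gripper(.038); print(cy())
p=snapshot("side"); cv2.imwrite("pics/cage.png",cv2.resize(p["img"][110:220,270:420],(800,586),interpolation=cv2.INTER_CUBIC)[:,:,::-1])
```

```text
[ 1.000e-01 -1.276e+02  1.651e+02 -6.000e-01  2.000e-01  7.000e-01
  5.200e+01  1.680e+01]
False [   0.  -128.    84.9   -0.    -0.8    0.    52.    17.9]
[ 3.000e-01 -1.281e+02  8.540e+01  1.000e-01  2.000e-01  0.000e+00
  3.820e+01  1.820e+01]
```

View pics/cage.png

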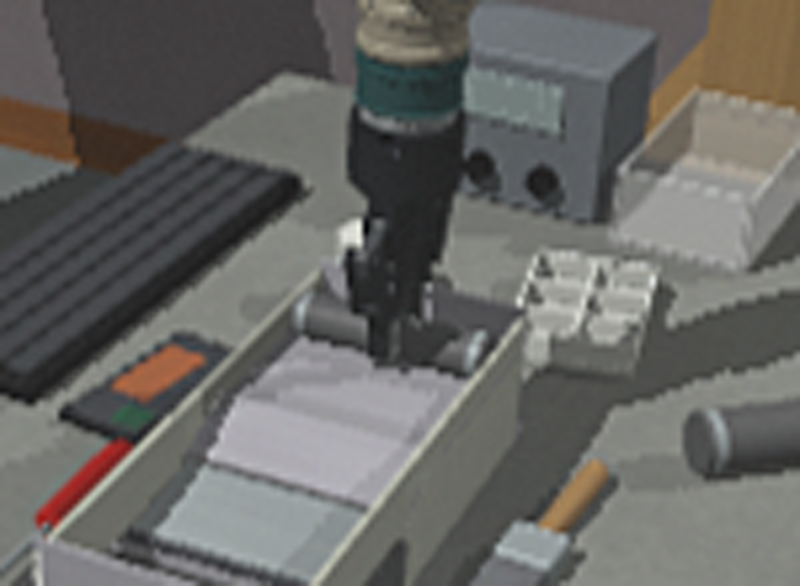

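The fingers straddle the cell, with the front finger ahead of it at crop (385,340). I walk it over the crest and hold it back down the ramp.

Run:
```python
from arm import *
command_gripper(.036)
def surf(y): return np.interp(y,[-184,-50,-25,29,36,112],[80,80,83.5,68,67,59])
V=[(-90,0,5),(-50,0,5),(-27,2,6),(-12,16,6),(8,16,7),(20,13,9),(32,10,9),(60,6,9),(85,6,8),(104,6,8)]
for y,t,h in V:
    r=np.radians(t); q=tcp(y+h*np.sin(r),surf(y)+h*np.cos(r))
    hit=move_straight(q,.05,ori(t),max_force=18); print(y,hit,cy())
    if hit: break
for n in("side","top"):
    p=snapshot(n)
    if n=="side": cv2.imwrite("pics/mid.png",cv2.resize(p["img"][130:260,250:420],(780,596),interpolation=cv2.INTER_CUBIC)[:,:,::-1])
```

```text
-90 False [  0.1 -90.   85.    0.7   0.2  -0.2  36.2  19.3]
-50 False [  0.1 -50.1  85.   -0.2  -0.8  -0.4  35.6  20.3]
-27 False [ -0.4 -26.   89.    0.3  -0.1   0.3  36.4  20.9]
-12 False [-0.5 -9.  85.  -1.3  2.8 -0.1 35.9 21.4]
8 False [-0.2 10.3 80.6 -1.   2.3  0.7 36.1 22. ]
20 False [ 0.2 22.3 79.6 -0.3  2.8  1.  36.  22.3]
32 False [ 0.  33.6 76.5 -0.9  3.1  0.6 36.1 22.7]
60 False [-0.  61.1 73.4 -0.2  0.3 -0.4 35.9 23.4]
85 False [-0.  86.3 69.8 -0.4  1.8  0.6 36.  24.1]
104 False [ -0.  105.4  67.8  -0.2   1.1   0.9  35.7  24.6]
```

View pics/mid.png

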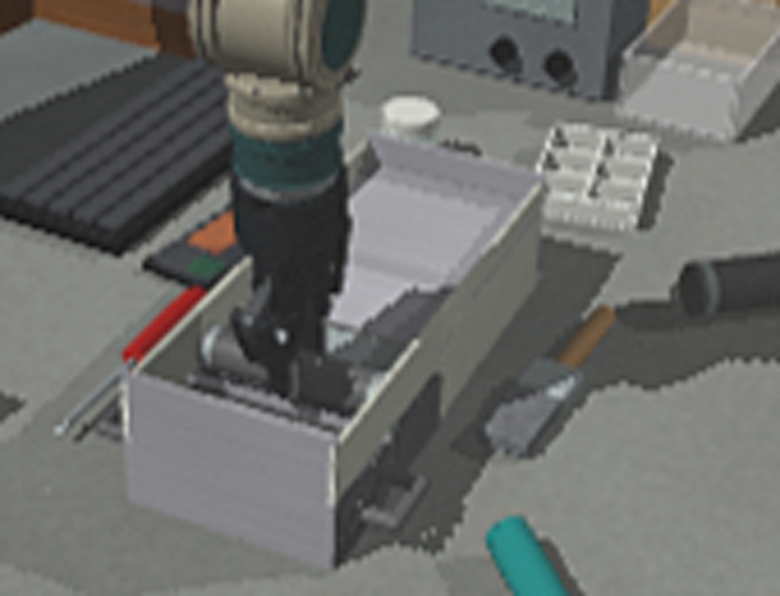

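The cell sits between the fingers near the hinge (ends at crop (215,345) and (370,385)). Next I ease it over the edge into the far tub.

Run:
```python
from arm import *
for y,z,t in((120,68,3),(135,68,0),(152,68,0)):
    h=move_straight(tcp(y,z),.05,ori(t),max_force=18); print(y,h,cy())
    if h: break
dwell(.3); y=cy()[1]
move_straight(tcp(y,100),.06); print(cy())
p=snapshot("side")
a=[p]
move_straight(tcp(y,200),.2); move_to(tcp(-175,220),ori()); print(cy())
a+=[snapshot("side"),snapshot("top")]
cv2.imwrite("pics/end.png",np.hstack([cv2.resize(q["img"][150:270,260:400] if i else q["img"][150:270,260:400],(390,334),interpolation=cv2.INTER_CUBIC) for i,q in enumerate(a[1:])])[:,:,::-1])
for q in a[1:]: print([(round(d["score"],2),d["at"]) for d in trace("cell_center",q)][:4], px(q,w(P,(0,158,36))))
```

```text
120 False [ 1.000e-01  1.206e+02  6.800e+01 -7.000e-01  2.300e+00  4.000e-01
  3.620e+01  2.520e+01]
135 False [-1.000e-01  1.346e+02  6.790e+01  4.000e-01  4.000e-01 -5.000e-01
  3.580e+01  2.560e+01]
152 False [-1.000e-01  1.524e+02  6.800e+01 -8.000e-01 -2.000e-01 -6.000e-01
  3.620e+01  2.610e+01]
[ 1.000e-01  1.518e+02  1.002e+02  8.000e-01  8.000e-01 -6.000e-01
  3.590e+01  2.710e+01]
[-2.000e-01 -1.738e+02  2.194e+02  3.000e-01 -3.000e-01  5.000e-01
  3.600e+01  2.900e+01]
[(0.59, [417.6, 188.9]), (0.58, [369.7, 265.3]), (0.49, [317.2, 207.6])] [306.72298835 228.98948164]
[(0.87, [281.3, 203.3]), (0.62, [283.5, 272.2])] [286.72701566 204.91608933]
```

View pics/end.png

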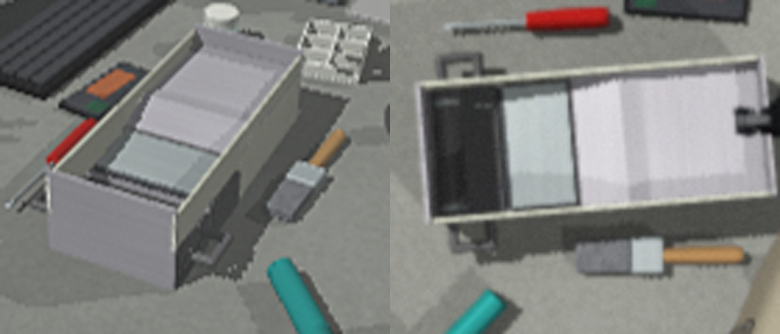

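The pictures show the deck, ramp and flap empty, and the flap still flat (top half, x 500–575). The detector finds the cell at top pixel (281,203) with score 0.87, inside the far handled tub. The arm is clear of everything, so I hand in.

```bash
python3 -c "
from rig import *
print(finish_job())"
```

```text
the job is handed in; nothing more can be done
None
```

The job is handed in at about 29 s: the flap is folded fully to the handled (far) tub's side, and the cell was walked down between the fingers into that tub without being gripped or lifted; the judge returned no verdict.

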